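# Register a well plate on a microplate shaker and shut its retaining arm

### The job

The white well plate has been put down askew on the platform of the shaker. Without lifting or tipping it, push it fully home against the shaker's long stop and short stop so that it sits flush along both, and then swing the blue retaining arm fully shut across its front edge, leaving the plate home. Leave the other things on the bench where they are.

Things in the scene. Friction and masses are not known exactly. Their poses are not given: they have to be found in the camera images.
- shaker: Microplate shaker, fixed to the bench: white housing, control nose at its front (-x). Origin: centre of its underside; x to its back, y to its left, z up; turned up to 0.45 rad. On top a dark flat platform, x -100 to +100 mm, y -120 to +120 mm, upper face 100 mm above the bench. The housing below spans x -150 to +108, y +-113, top at 78 mm, or 64 mm in front of x -108
- long_stop (a point): Middle of the foot of the long stop's face, at (65, 19, 100) mm in the shaker's frame. The stop is a bare aluminium rail along the shaker's y at the platform's back, 124 mm long, 12 mm thick, 10 mm high; its face looks to the shaker's -x
- short_stop (a point): Middle of the foot of the short stop's face, at (23, 85, 100) mm in the shaker's frame. The stop is an aluminium rail along the shaker's x on the platform's left, 64 mm long, 12 mm thick, 10 mm high; its face looks to the shaker's -y
- nest (a point): The corner where the planes of the two stop faces meet on the platform's upper face: (65, 85, 100) mm in the shaker's frame, axes as the shaker's. The long stop's face is this frame's plane x = 0, the short stop's its plane y = 0; the platform's free area is at negative x and y. A plate that is home has its back left lower corner here
- plate: White 96-well plate, loose, 0.11 kg, 85.5 mm (x) by 127.8 mm (y), 14.4 mm high; the lowest 7.6 mm is a flange of full size, above it each side is 2 mm in. Origin: centre of its underside. It lies flat on the platform, 15 to 45 mm short of home both ways and up to 0.2 rad askew, and slides under about 1 N. Home, its axes are the shaker's, its +x side on the long stop, +y side on the short stop
- plate_back_left (a point): Lower corner of the plate at its +x, +y end, the corner that belongs in the nest's corner
- plate_back_right (a point): Lower corner of the plate at +x, -y: the other end of the side that goes on the long stop
- plate_front_left (a point): Lower corner of the plate at -x, +y: the other end of the side that goes on the short stop
- retainer (a joint): Angle (rad) of the blue retaining arm, a bar 88 x 12 mm, 3 to 13 mm above the platform, on an upright pivot. 0: fully shut at its own end stop, pointing along the shaker's -y, 2 mm in front of a plate that is home. It grows as the arm opens (clockwise from above) to 2.2; at 1.57 it points along the shaker's -x. Starts at 1.35 to 2.0. Stays by friction; 2 N at the knob moves it
- retainer_pivot (a point): The pivot axis of the arm at the height of the platform's upper face, at (-28.5, 98, 100) mm in the shaker's frame
- retainer_knob (a point): Centre of the top of the upright orange knob at the arm's free end: a cylinder 16 mm across that stands 30 mm up from the arm's upper face, its axis 75 mm from the pivot axis, its top 43 mm above the platform's upper face
- vial_rack: Bystander: loose yellow rack of plugged vials, 93 x 174 mm, 106 mm high. Origin: centre of its underside
- media_bottle: Bystander: loose glass bottle with a blue cap, 70 mm across, 140 mm high. Origin: centre of its underside
- tip_box: Bystander: loose pipette tip box with a blue lid, 88 x 125 mm, 76 mm high. Origin: centre of its underside
- beaker: Bystander: loose steel beaker, 80 mm across, 80 mm high. Origin: centre of its underside

How it is judged:
By the outcome, as a careful person would: the job done as asked, in the order asked, and still so for the second after the job is handed in, with the robot touching nothing.
It also fails if it takes over 67 s, if anything falls off the work surface, if the arm or the gripper's body presses on something with over 40 N, if the wrist force passes 120 N, or if a joint passes its speed limit or range.

### The arm

A 7-joint arm with a two-finger parallel gripper is mounted at the origin on the work surface. World frame = base frame: x ahead of the robot, y to its left, z up, the work surface at z = 0. Lengths are in m, angles in rad, forces in N, time in s.
With the tool pointing down it reaches from about 0.4 to 0.875 m from the base axis. Payload 19.3 kg.
Tool frame: the origin (TCP) lies on the centre line of the jaws, within the pads' length; the fingertips stand 14 mm ahead of it and the grasp point (between the pads) lies 5 mm behind it; z points along the fingers, y is the line along which they close (so a half turn about z gives the same grasp; the last joint's range is limited). The gripper opens to 85 mm and grips with 20 to 120 N. Pads are 22 mm wide; open, the fingers measure 114 mm over their backs; the gripper's body (76 mm by 85 mm) begins 54 mm behind the grasp point. The pads swing forward as they close: fully open they stand 13 mm farther back than shut.
Start: joints at [1.073, 0.521, -0.036, 1.599, 0.021, 1.021, -0.113], TCP at [0.259, -0.569, 0.212] pointing down, gripper open.
Joint ranges: [-2.91, 2.91], [-0.3, 2.13], [-1.5, 1.42], [0.17, 2.43], [-1.26, 4.41], [0.16, 1.93], [-2.52, 2.52]. Speed limits (rad/s): [1.89, 1.89, 2.39, 2.39, 3.01, 3.01, 3.01].

### API

Orientations are given as [roll, pitch, yaw] about the fixed x, y, z axes, in that order (R = Rz(yaw) Ry(pitch) Rx(roll)).
In Python, from workcell import bot, grab_frame, regions_of gives the robot as it stands. The module is installed in compiled form; this text tells all that it offers.
- The arm moves only by the tool play_rows, never from a script. Its argument "plan" is a list of rows, each a list of 3 entries, a list of its own where there are three numbers: the shift along the tool's x, y, z in units of 2.5 cm (1.0 is 2.5 cm), then the turn, a rotation vector about the tool's x, y, z in units of 0.15 rad (1.0 is 0.15 rad), then the closure, from -1 (fully open) to 1 (shut). In form: [[[tx, ty, tz], [rx, ry, rz], jaw], ...]. A call has 1 to 20 rows; each row shifts and turns the commanded pose from where the row before left it, along the tool's axes as they then stand; what a row does not reach is not made up. A row lasts 1/8 s, in which the tool goes at most 62.5 mm and 10.7 degrees, less where a joint would pass 70% of its speed; a pose out of reach is approached as far as the arm can. A call with a number of a shift or a turn outside -1 to 1 is refused whole. A call with a gripper value outside its range is refused whole. The fingers move at their own pace and stop on an object; "newtons" is the grip in N (left out, the last holds). Time passes only in rows, so rows that do not move let the fingers close. It gives the time, the measured TCP pose, the force, the opening and the grip force at its end, in the units of the state.
- bot.observe(): the state, without advancing time (a new reading comes with each control period).
- grab_frame(name): name is "scene" or "top" or "wrist"; returns a dict with "pixels" (480x640x3 uint8, red, green, blue), "depth" (480x640 float32, m along the optical axis (not along the pixel's ray), 0 where there is no reading), "camera_matrix" (3x3 intrinsics, pixels), "R" (3x3) and "t" (3): a world point X has camera coordinates R X + t. Camera axes: x right, y down, z forward; pixel columns grow to the right and rows downward; lengths in m; the calibration is good to about 2 mm. A picture is of the moment at which its call begins.
- bot.job_done(): hands the job in; it is judged then, once.
Trained networks look in the newest picture that a camera, given by its name, has taken for a name from the list of things; names that differ only in an ending like _2 or _b are one class to them, and where a whole thing is asked for, a point or a joint stands for the part that bears it (a point fixed in the world has none). Each returns a list of dicts, best first, with "p" (0 to 1); they miss things now and then, are a little off and sometimes report something else, mostly with a low value. They report only what shows in the picture. A call takes as long as a camera call.
- regions_of(thing, camera): "mask" (480x640 bool, what is visible of it) and "box" ([left, top, right, bottom] in pixels, round what is visible of it).
The state is a dict: "clock": time; "qpos": joint angles; "qd": joint speeds; "joint_efforts": joint torques, N m; "position": TCP position; "tool_rot": TCP orientation; "force": force on the tool from outside, world axes, zero at the start; "moment": the same for the moment, N m; "grip_width": finger opening in m; "finger_force": force on a finger pad.
Only numpy, scipy, OpenCV 4.12 (cv2) and the standard library are available. Lean on these libraries where they do the work, as an engineer would, in place of code of your own. Each camera call takes 0.05 s, during which the arm holds its last target. There are 200 camera calls.

## Working session

There is one attempt and no reset: what is moved stays moved. The work goes in short steps, Python scripts to look and compute and a tool call to move; the robot and the scene stay as the last step left them, time stands still between calls to the robot, and variables do not carry over. Pictures are saved under pics/ and viewed, at most 10 in all, crops included, and the job is handed in when it is done.

Besides the shell and the picture viewer there is one more tool, called by a JSON object that holds its "fn" and its "kwargs", one argument or row to a line. play_rows: Moves the arm, as the interface text tells. Its arguments: {"type":"object","properties":{"plan":{"type":"array"},"newtons":{"type":"number"}},"required":["plan"]}

```bash
mkdir -p pics; cat > h.py <<'E'
import numpy as np, cv2
from workcell import bot, grab_frame, regions_of
def cloud(f):
    K=f["camera_matrix"];d=f["depth"];v,u=np.mgrid[:480,:640]
    P=np.stack([(u-K[0,2])/K[0,0]*d,(v-K[1,2])/K[1,1]*d,d],-1)
    W=(P-f["t"])@f["R"]; W[d==0]=np.nan
    return W
def save(f,n): cv2.imwrite("pics/"+n,f["pixels"][...,::-1])
E
python3 - <<'E'
from h import *
s=bot.observe();print(s["clock"],s["position"],s["tool_rot"],s["force"],s["grip_width"])
a=grab_frame("scene");b=grab_frame("top");save(b,"top.png");save(a,"scene.png")
for n,f in(("top",b),("scene",a)):
  W=cloud(f);print(n,-f["R"].T@f["t"])
  for t in["shaker","plate","retainer","retainer_knob","vial_rack","media_bottle","tip_box","beaker"]:
    r=regions_of(t,n)
    if r:
        m=r[0]["mask"];p=W[m];print(t,[round(x["p"],2) for x in r],r[0]["box"],np.nanmedian(p,0).round(3),np.nanpercentile(p,[2,98],axis=0).round(3).tolist())
E
```

```text
0.0 [ 0.25909724 -0.56839112  0.21155416] [-3.14052630e+00  1.04013981e-04  4.27789671e-01] [-0.9154815   0.01792491  0.33795901] 0.08524498305837787
top [ 0.34163205 -0.01719626  1.38343777]
shaker [0.65] [293.1, 168.9, 413.9, 287.7] [ 0.566 -0.074  0.098] [[0.46, -0.21, 0.054], [0.722, 0.039, 0.113]]
plate [0.87] [336.1, 195.2, 393.8, 239.2] [ 0.615 -0.105  0.112] [[0.568, -0.166, 0.103], [0.661, -0.044, 0.119]]
retainer [0.75] [292.9, 213.2, 322.0, 245.6] [0.586 0.032 0.114] [[0.548, 0.002, 0.099], [0.622, 0.061, 0.145]]
retainer_knob [0.76] [293.7, 217.1, 319.6, 247.2] [0.582 0.034 0.114] [[0.549, 0.003, 0.106], [0.62, 0.061, 0.146]]
vial_rack [0.6] [106.6, 191.9, 186.1, 237.8] [0.617 0.438 0.086] [[0.575, 0.366, 0.003], [0.673, 0.528, 0.109]]
media_bottle [0.69] [475.9, 263.6, 516.4, 298.8] [ 0.462 -0.427  0.092] [[0.433, -0.464, 0.003], [0.499, -0.408, 0.143]]
tip_box [0.98] [117.1, 254.0, 175.6, 299.1] [0.46  0.431 0.075] [[0.413, 0.374, 0.01], [0.511, 0.5, 0.081]]
beaker [0.87, 0.23] [477.3, 197.1, 514.9, 230.4] [ 0.644 -0.458  0.038] [[0.602, -0.483, -0.001], [0.674, -0.409,
[... 277 characters left out ...]
retainer [0.51] [317.7, 222.2, 339.0, 257.7] [0.582 0.036 0.115] [[0.555, 0.0, 0.106], [0.626, 0.06, 0.145]]
retainer_knob [0.58] [319.2, 223.8, 340.9, 254.2] [0.583 0.034 0.114] [[0.476, -0.0, -0.0], [0.626, 0.069, 0.143]]
vial_rack [0.59] [441.2, 214.1, 516.3, 277.2] [0.655 0.436 0.074] [[0.592, 0.365, 0.001], [0.682, 0.538, 0.108]]
media_bottle [0.81, 0.35] [137.0, 221.9, 172.2, 270.7] [ 0.487 -0.438  0.083] [[0.447, -0.477, 0.002], [0.504, -0.41, 0.142]]
tip_box [0.87, 0.55] [424.8, 183.0, 481.9, 228.0] [0.487 0.428 0.072] [[0.418, 0.373, 0.002], [0.518, 0.503, 0.08]]
beaker [0.71, 0.62] [131.9, 281.2, 169.1, 322.3] [ 0.626 -0.449  0.048] [[0.599, -0.484, -0.001], [0.678, -0.411, 0.081]]
```

View pics/top.png

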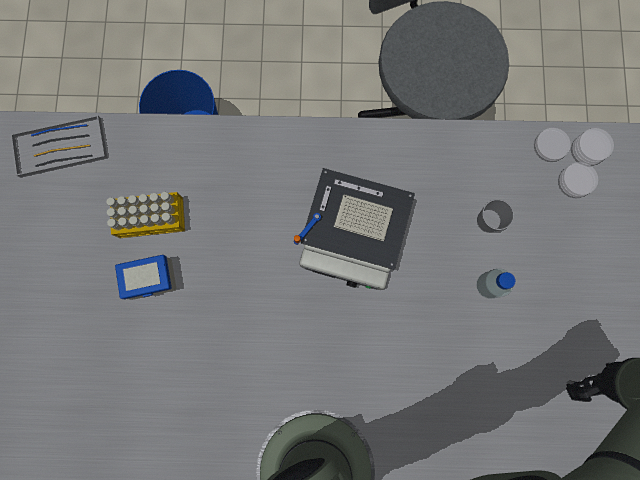

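View pics/scene.png

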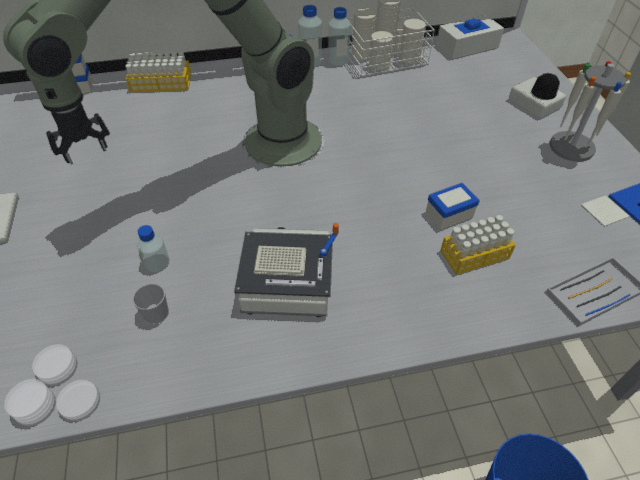

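The top view shows the shaker at about (355, 230) turned about -0.26 rad, the plate at (363, 217), and the retainer open with its knob at (298, 240). The scene view agrees, and the bystanders are well clear. Next I move the wrist camera over the shaker.

{"fn": "play_rows", "kwargs": {
  "plan": [
    [[0.98,-0.64,-0.5],[0,0,0],-1],
    [[0.98,-0.64,-0.5],[0,0,0],-1],
    [[0.98,-0.64,-0.5],[0,0,0],-1],
    [[0.98,-0.64,-0.5],[0,0,0],-1],
    [[0.98,-0.64,-0.5],[0,0,0],-1],
    [[0.98,-0.64,-0.5],[0,0,0],-1],
    [[0.98,-0.64,-0.5],[0,0,0],-1],
    [[0.98,-0.64,-0.5],[0,0,0],-1],
    [[0.98,-0.64,-0.5],[0,0,0],-1],
    [[0.98,-0.64,-0.5],[0,0,0],-1],
    [[0.98,-0.64,-0.5],[0,0,0],-1],
    [[0.98,-0.64,-0.5],[0,0,0],-1],
    [[0.98,-0.64,-0.4],[0,0,0],-1],
    [[0.98,-0.64,-0.2],[0,0,0],-1],
    [[0.98,-0.64,0],[0,0,0],-1],
    [[0.98,-0.64,0],[0,0,0],-1],
    [[0.98,-0.64,0],[0,0,0],-1],
    [[0.98,-0.64,0],[0,0,0],-1],
    [[0.5,-0.4,0],[0,0,0.5],-1],
    [[0,0,0],[0,0,1],-1]
  ]
}}

```text
clock: 3.4
position: [0.5487, -0.108, 0.377]
tool_rot: [-3.141, -0.0, 0.201]
force: [-0.1, -0.4, -0.6]
grip_width: 0.0854
finger_force: 0.0
```

{"fn": "play_rows", "kwargs": {
  "plan": [
    [[0,0,0],[0,0,1],-1],
    [[0,0,0],[0,0,1],-1],
    [[0,0,0],[0,0,1],-1],
    [[0,0,0],[0,0,0],-1],
    [[0,0,0],[0,0,0],-1]
  ]
}}

```text
clock: 4.03
position: [0.5483, -0.1094, 0.3771]
tool_rot: [3.142, -0.0, -0.244]
force: [-0.2, 0.2, 0.4]
grip_width: 0.0854
finger_force: 0.0
```

```bash
python3 - <<'E'
from h import *
f=grab_frame("wrist");save(f,"w1.png");np.savez("w1.npz",**f);print(-f["R"].T@f["t"])
W=cloud(f)
for t in["plate","retainer","retainer_knob","shaker"]:
    for r in regions_of(t,"wrist")[:1]:
        p=W[r["mask"]];print(t,r["p"],r["box"],np.nanmedian(p,0).round(4),np.nanpercentile(p,[1,99],axis=0).round(3).tolist())
E
```

```text
[ 0.61643373 -0.12633939  0.53854718]
plate 0.56 [252.9, 104.6, 364.8, 178.8] [ 0.6186 -0.1057  0.1135] [[0.568, -0.171, 0.106], [0.667, -0.042, 0.116]]
retainer 0.67 [178.7, 157.4, 223.9, 233.4] [0.5835 0.0331 0.1134] [[0.549, 0.001, 0.1], [0.624, 0.061, 0.144]]
retainer_knob 0.78 [183.7, 160.4, 227.0, 236.8] [0.584  0.0332 0.1133] [[0.534, 0.001, -0.0], [0.623, 0.102, 0.144]]
shaker 0.98 [179.1, 52.0, 404.8, 260.9] [ 0.6078 -0.0786  0.0997] [[0.461, -0.22, 0.059], [0.733, 0.048, 0.115]]
```

View pics/w1.png

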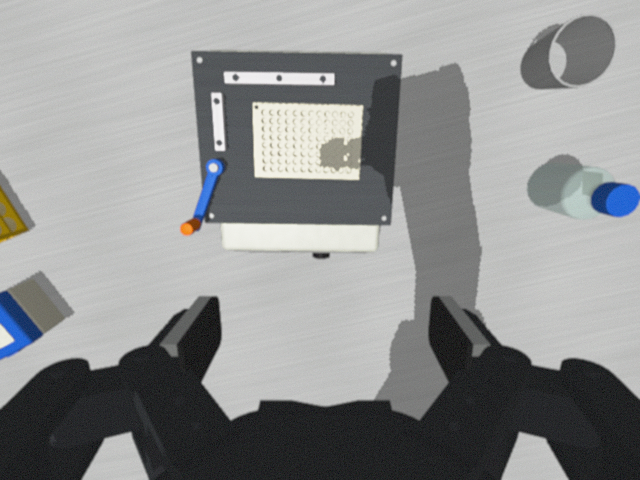

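The wrist view shows the platform with corners near (193,52), (402,55), (388,223) and (208,222). The plate is at (252-364, 103-180), the rails at (280,78) and (219,122), and the retainer pivot and knob at (214,167) and (188,229). Next I fit the rectangles.

```bash
cat >> h.py <<'E'
YAW=-0.25
def rect(f,mask,z):  # exact-plane projection of mask outline
    K=f["camera_matrix"];v,u=np.nonzero(mask)
    r=np.stack([(u-K[0,2])/K[0,0],(v-K[1,2])/K[1,1],np.ones(len(u))],-1)@f["R"]
    c=-f["R"].T@f["t"];P=c+r*((z-c[2])/r[:,2])[:,None]
    rc=cv2.minAreaRect(P[:,:2].astype(np.float32)*1000)
    (cx,cy),(w,h),a=rc
    if w>h: w,h=h,w; a-=90   # a: dir of short side
    a=(a+90)%180-90
    return np.array([cx,cy]),w,h,a
def big(m):
    n,l,s,_=cv2.connectedComponentsWithStats(cv2.morphologyEx(m.astype(np.uint8),cv2.MORPH_OPEN,np.ones((3,3))))
    return l==1+np.argmax(s[1:,4]) if n>1 else m
E
cat > fit.py <<'E'
from h import *
import sys
def fit(n,f):
    W=cloud(f);g=f["pixels"].astype(int);near=(abs(W[...,0]-.6)<.17)&(abs(W[...,1]+.09)<.17)
    lum=g.mean(-1);sat=g.max(-1)-g.min(-1)
    plat=big(near&(W[...,2]>.09)&(W[...,2]<.125)&~((sat>60)))
    c,w,h,a=rect(f,plat,.1);print(n,"platform",c.round(1),round(w,1),round(h,1),round(np.radians(a),4))
    pl=big(near&(W[...,2]>.103)&(lum>120)&(sat<60)&regionmask(n))
    c2,w2,h2,a2=rect(f,pl,.112);print(" plate",c2.round(1),round(w2,1),round(h2,1),round(np.radians(a2),4),np.nanmedian(W[pl][:,2]).round(4))
    kn=big(near&(g[...,0]>150)&(g[...,2]<90)&(W[...,2]>.12));
    if kn.sum():print(" knob",np.nanmedian(W[kn],0).round(4),np.nanmax(W[kn][:,2]).round(3),kn.sum())
    bl=big(near&(g[...,2]>130)&(g[...,0]<90)&(W[...,2]>.1))
    if bl.sum():print(" blue",np.nanmedian(W[bl],0).round(4))
    return c,a,c2,a2
def regionmask(n):
    r=regions_of("plate",n);return cv2.dilate(r[0]["mask"].astype(np.uint8),np.ones((5,5)))>0
if __name__=="__main__":
  for n in sys.argv[1:]:
    f=grab_frame(n)
    c,a,c2,a2=fit(n,f)
    y=np.radians(a);R=np.array([[np.cos(y),-np.sin(y)],[np.sin(y),np.cos(y)]])
    print(" plate in shaker",(R.T@(c2-c)).round(1),"home (22.25,21.1)",round(np.radians(a2-a),4))
E
python3 fit.py wrist top scene
```

```text
wrist platform [618.1 -92.4] 199.3 239.0 -0.2575
 plate [ 617.1 -105.3] 84.5 126.0 -0.2676 0.1135
 knob [0.5571 0.0534 0.1426] 0.144 117
 blue [0.5921 0.0269 0.1128]
 plate in shaker [  2.3 -12.7] home (22.25,21.1) -0.0101
top platform [630.2 -43.9] 138.5 200.4 1.3155Traceback (most recent call last):
  File "fit.py", line 20, in <module>
    c,a,c2,a2=fit(n,f)
              ~~~^^^^^
  File "fit.py", line 8, in fit
    pl=big(near&(W[...,2]>.103)&(lum>120)&(sat<60)&regionmask(n))
                                                   ~~~~~~~~~~^^^
  File "fit.py", line 16, in regionmask
    r=regions_of("plate",n);return cv2.dilate(r[0]["mask"].astype(np.uint8),np.ones((5,5)))>0
                                              ~^^^
IndexError: list index out of range
```

{"fn": "play_rows", "kwargs": {
  "plan": [
    [[-0.2,-0.86,0],[0,0,0.09],-0.4],
    [[0,0,1],[0,0,0],-0.4],
    [[0,0,1],[0,0,0],-0.4],
    [[0,0,1],[0,0,0],-0.4],
    [[0,0,1],[0,0,0],-0.4],
    [[0,0,1],[0,0,0],-0.4],
    [[0,0,1],[0,0,0],-0.4],
    [[0,0,1],[0,0,0],-0.4],
    [[0,0,1],[0,0,0],-0.4],
    [[0,0,0.2],[0,0,0],-0.4],
    [[0,0,0],[0,0,0],-0.4]
  ]
}}

```text
clock: 5.85
position: [0.5489, -0.0873, 0.1725]
tool_rot: [-3.142, -0.0, -0.261]
force: [-0.3, 1.1, -0.0]
grip_width: 0.0596
finger_force: 0.0
```

```bash
python3 - <<'E'
from h import *
from scipy.spatial.transform import Rotation as Rt
s=bot.observe();print(s["position"],s["tool_rot"],s["force"])
f=grab_frame("wrist");save(f,"w2.png");W=cloud(f)
T=(W-s["position"])@Rt.from_euler("xyz",s["tool_rot"]).as_matrix()
m=(f["pixels"].max(-1)<90)&(abs(T[...,0])<.02)&(abs(T[...,1])<.07)&(T[...,2]<.035)&(T[...,2]>-.05)
for sgn in(1,-1):
    p=T[m&(T[...,1]*sgn>0)];print(len(p),np.nanpercentile(p,[1,50,99],axis=0).round(4).tolist())
E
```

```text
[ 0.54890369 -0.08731756  0.1725145 ] [-3.14154492e+00 -1.19841792e-04 -2.60612037e-01] [-0.26491635  1.13796415 -0.01658233]
1087 [[-0.0093, 0.0297, -0.0498], [0.0065, 0.0301, -0.0403], [0.0115, 0.0432, -0.0262]]
1083 [[-0.0096, -0.0429, -0.0497], [0.0061, -0.0299, -0.0403], [0.0115, -0.0295, -0.026]]
```

View pics/w2.png

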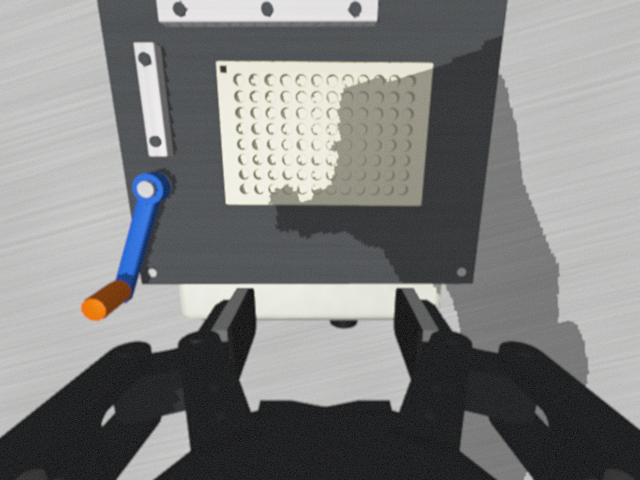

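The plate is at (218-433, 62-205), nearly square to the platform; the fingertips show at (240,295) and (412,295). I want the actual tip depth.

```bash
python3 - <<'E'
from h import *
from scipy.spatial.transform import Rotation as Rt
s=bot.observe()
f=grab_frame("wrist");W=cloud(f)
T=(W-s["position"])@Rt.from_euler("xyz",s["tool_rot"]).as_matrix()
m=(abs(T[...,0])<.03)&(abs(T[...,1])<.07)&(T[...,2]<.05)
p=T[m];print(np.nanpercentile(p,[0.2,50,99,99.8,100],axis=0).round(4).tolist())
for v,u in((290,240),(300,245),(320,240),(292,410)):print(u,v,T[v,u].round(4))
E
python3 fit.py wrist
```

```text
[[-0.0116, -0.0644, -0.1198], [0.0115, -0.0006, -0.0971], [0.0203, 0.0622, -0.0331], [0.0207, 0.0642, -0.0272], [0.0215, 0.0666, -0.0231]]
240 290 [ 0.0108 -0.0343 -0.0298]
245 300 [ 0.0108 -0.0303 -0.0391]
240 320 [ 0.0085 -0.0298 -0.0502]
410 292 [ 0.011   0.0343 -0.0322]
wrist platform [609. -90.] 178.4 238.8 -0.26
 plate [ 617.4 -105.1] 83.4 124.8 -0.2676 0.1136
 knob [0.5572 0.054  0.1426] 0.144 418
 blue [0.5946 0.0251 0.1129]
 plate in shaker [ 12.1 -12.5] home (22.25,21.1) -0.0076
```

```bash
python3 - <<'E'
from h import *
from scipy.spatial.transform import Rotation as Rt
s=bot.observe();M=Rt.from_euler("xyz",s["tool_rot"]).as_matrix()
f=grab_frame("wrist");g=grab_frame("scene")
for z in(-.03,-.01,.0,.014):
  X=s["position"]+M@[.011,-.034,z]
  o=[]
  for h in(f,g):
    c=h["camera_matrix"]@(h["R"]@X+h["t"]);o.append((c[:2]/c[2]).round(1).tolist())
  print(z,o)
W=cloud(g);T=(W-s["position"])@M
m=(abs(T[...,0])<.03)&(abs(T[...,1])<.07)&(T[...,2]<.05)&(T[...,2]>-.06)
print(np.nanpercentile(T[m],[2,50,98,100],axis=0).round(3).tolist())
save({"pixels":cv2.resize(g["pixels"][180:330,200:370],None,fx=4,fy=4)},"sc2.png")
E
```

```text
-0.03 [[240.7, 289.7], [294.4, 218.1]]
-0.01 [[250.6, 271.7], [294.6, 223.4]]
0.0 [[254.8, 264.2], [294.8, 226.1]]
0.014 [[259.8, 255.1], [295.0, 229.7]]
[[-0.006, -0.041, -0.059], [0.009, 0.031, -0.043], [0.013, 0.044, -0.025], [0.015, 0.045, -0.024]]
```

View pics/sc2.png

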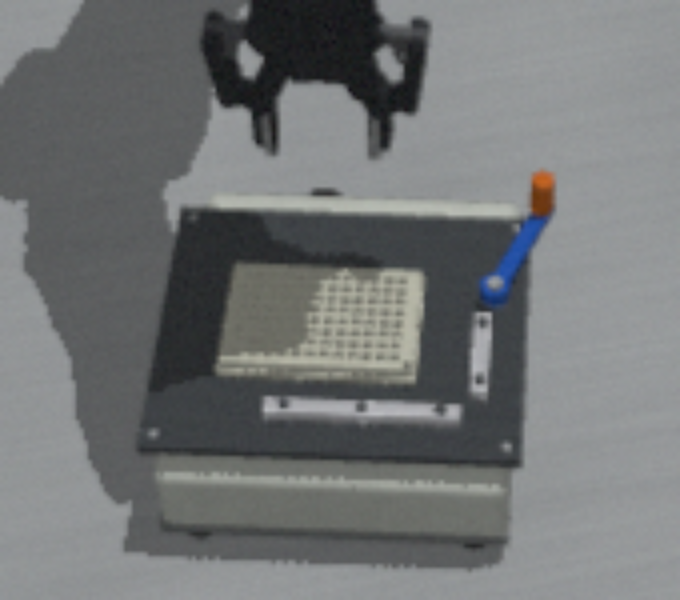

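The enlarged scene view puts the fingertips at about (267,150) and (377,152), higher than the text's tip offset says, and the wrist depth agrees. I'll come down 60 mm, which is safe either way, and measure again.

{"fn": "play_rows", "kwargs": {
  "plan": [
    [[0,0,0.8],[0,0,0],-0.4],
    [[0,0,0.8],[0,0,0],-0.4],
    [[0,0,0.8],[0,0,0],-0.4],
    [[0,0,0],[0,0,0],-0.4]
  ]
}}

```text
clock: 6.65
position: [0.5481, -0.0872, 0.1113]
tool_rot: [3.141, 0.002, -0.261]
force: [0.8, -0.4, -0.2]
grip_width: 0.0598
finger_force: 0.0
```

```bash
cat > tip.py <<'E'
from h import *
from scipy.spatial.transform import Rotation as Rt
s=bot.observe();M=Rt.from_euler("xyz",s["tool_rot"]).as_matrix()
for n in("wrist","scene"):
    f=grab_frame(n);W=cloud(f);T=(W-s["position"])@M
    m=(abs(T[...,0])<.02)&(abs(T[...,1])<.07)&(W[...,2]>.104)&(T[...,2]>-.06)&(f["pixels"].max(-1)<120)
    print(n,m.sum(),"T",np.nanpercentile(T[m],[1,99],axis=0).round(4).tolist(),"minz",np.sort(W[m][:,2])[[0,3,10]].round(4))
print(s["position"].round(4),s["force"].round(1),s["clock"])
E
python3 tip.py
```

```text
wrist 4546 T [[-0.0097, -0.0427, -0.0597], [0.0116, 0.0429, -0.0252]] minz [0.1342 0.1349 0.1355]
scene 107 T [[-0.0157, -0.0546, -0.0581], [0.0156, 0.0564, 0.0073]] minz [0.104  0.1042 0.1049]
[ 0.5481 -0.0872  0.1113] [ 0.8 -0.4 -0.2] 6.65
```

{"fn": "play_rows", "kwargs": {
  "plan": [
    [[0,0,0.3],[0,0,0],-0.4],
    [[0,0,0],[0,0,0],-0.4]
  ]
}}

```text
clock: 7.0
position: [0.5486, -0.0873, 0.1045]
tool_rot: [3.142, 0.0, -0.261]
force: [-0.0, 0.2, -0.4]
grip_width: 0.0596
finger_force: 0.0
```

{"fn": "play_rows", "kwargs": {
  "plan": [
    [[0,0,0.1],[0,0,0],-0.4],
    [[0,0,0],[0,0,0],-0.4]
  ]
}}

```text
clock: 7.25
position: [0.5487, -0.0873, 0.102]
tool_rot: [-3.142, 0.0, -0.261]
force: [-1.0, -0.5, 0.2]
grip_width: 0.06
finger_force: 0.0
```

```bash
python3 tip.py; python3 - <<'E'
from h import *
f=grab_frame("scene");save({"pixels":cv2.resize(f["pixels"][200:280,230:350],None,fx=6,fy=6)},"sc3.png")
E
```

```text
wrist 4542 T [[-0.0098, -0.0427, -0.0597], [0.0116, 0.0429, -0.0252]] minz [0.1255 0.1257 0.1263]
scene 104 T [[-0.0076, -0.0416, -0.0588], [0.0155, 0.045, -0.0022]] minz [0.1042 0.1045 0.1279]
[ 0.5487 -0.0873  0.102 ] [-1.  -0.5  0.2] 7.25
```

View pics/sc3.png

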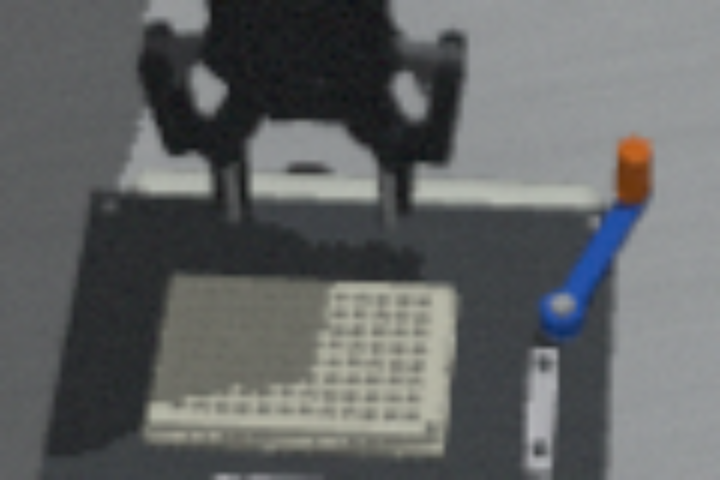

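The enlarged view shows the fingertips still clear above the platform, at about (233,222) and (392,222), in front of the plate. The camera tip heights hold, so I go on down in steps.

{"fn": "play_rows", "kwargs": {
  "plan": [
    [[0,0,0.4],[0,0,0],-0.4],
    [[0,0,0.2],[0,0,0],-0.4],
    [[0,0,0],[0,0,0],-0.4]
  ]
}}

```text
clock: 7.78
position: [0.5483, -0.0873, 0.0864]
tool_rot: [3.141, 0.001, -0.261]
force: [0.2, -0.4, 0.2]
grip_width: 0.0598
finger_force: 0.0
```

{"fn": "play_rows", "kwargs": {
  "plan": [
    [[0,0,0.2],[0,0,0],-0.4],
    [[0,0,0],[0,0,0],-0.4]
  ]
}}

```text
clock: 8.02
position: [0.5486, -0.0873, 0.0818]
tool_rot: [3.142, 0.0, -0.261]
force: [-0.3, -1.0, 0.1]
grip_width: 0.0598
finger_force: 0.0
```

```bash
python3 tip.py
```

```text
wrist 4585 T [[-0.0101, -0.0428, -0.0597], [0.0116, 0.043, -0.0252]] minz [0.1054 0.1056 0.1059]
scene 106 T [[-0.0066, -0.0412, -0.0594], [0.0176, 0.0582, -0.0222]] minz [0.104  0.1041 0.1049]
[ 0.5486 -0.0873  0.0818] [-0.3 -1.   0.1] 8.025
```

{"fn": "play_rows", "kwargs": {
  "plan": [
    [[0.2,0,0.06],[0,0,0],-0.4],
    [[0.2,0,0],[0,0,0],-0.4],
    [[0.15,0,0],[0,0,0],-0.4],
    [[0.15,0,0],[0,0,0],-0.4],
    [[0.15,0,0],[0,0,0],-0.4],
    [[0.15,0,0],[0,0,0],-0.4],
    [[0.15,0,0],[0,0,0],-0.4],
    [[0.15,0,0],[0,0,0],-0.4],
    [[0,0,0],[0,0,0],-0.4]
  ]
}}

```text
clock: 9.25
position: [0.5804, -0.0958, 0.0806]
tool_rot: [-3.142, -0.0, -0.261]
force: [-0.4, 0.1, -1.3]
grip_width: 0.0598
finger_force: 0.0
```

{"fn": "play_rows", "kwargs": {
  "plan": [
    [[0.1,0,0],[0,0,0],-0.4],
    [[0.08,0,0],[0,0,0],-0.4],
    [[0,0,0],[0,0,0],-0.4]
  ]
}}

```text
clock: 9.62
position: [0.5846, -0.0969, 0.0806]
tool_rot: [-3.142, -0.0, -0.261]
force: [-0.4, -0.4, 0.7]
grip_width: 0.0599
finger_force: 0.0
```

```bash
python3 fit.py wrist
```

```text
wrist platform [616.3 -92. ] 175.3 238.2 -0.26
 plate [ 637.1 -109.9] 84.1 125.5 -0.2593 0.1137
 blue [0.598  0.0223 0.1129]
 plate in shaker [ 24.7 -12. ] home (22.25,21.1) 0.0007
```

{"fn": "play_rows", "kwargs": {
  "plan": [
    [[0.06,0,0],[0,0,0],-0.4],
    [[0,0,0],[0,0,0],-0.4]
  ]
}}

```text
clock: 9.98
position: [0.5854, -0.0973, 0.0805]
tool_rot: [3.141, 0.001, -0.261]
force: [-5.1, 0.9, 3.8]
grip_width: 0.0597
finger_force: 2.7
```

{"fn": "play_rows", "kwargs": {
  "plan": [
    [[0.06,0,0],[0,0,0],-0.4],
    [[0,0,0],[0,0,0],-0.4]
  ]
}}

```text
clock: 10.22
position: [0.5852, -0.0972, 0.0799]
tool_rot: [3.141, 0.004, -0.26]
force: [-10.9, 2.5, -1.6]
grip_width: 0.0599
finger_force: 5.8
```

{"fn": "play_rows", "kwargs": {
  "plan": [
    [[-0.4,0,0],[0,0,0],-0.4],
    [[-0.6,0,0],[0,0,0],-0.4],
    [[0,0,-1],[0,0,0],-0.4],
    [[0,0,-1],[0,0,0],-0.4],
    [[0.7,0.9,0],[0,0,0],-0.4],
    [[0.7,0.9,0],[0,0,0],-0.4],
    [[0.7,0.9,0],[0,0,0],-0.4],
    [[0.7,0.7,0],[0,0,0],-0.4],
    [[0.1,0.1,0],[0,0,0],-0.4]
  ]
}}

```text
clock: 11.35
position: [0.6109, -0.196, 0.1306]
tool_rot: [3.141, -0.001, -0.263]
force: [-0.3, -0.3, -0.4]
grip_width: 0.0599
finger_force: 0.0
```

```bash
python3 fit.py wrist; python3 - <<'E'
from h import *
s=bot.observe();print(s["qpos"].round(2),s["position"],s["force"].round(1))
E
```

```text
wrist platform [618.7 -93.9] 198.6 236.9 -0.2574
 plate [ 637.8 -111. ] 86.4 128.5 -0.258 0.1138
 plate in shaker [ 22.8 -11.7] home (22.25,21.1) -0.0006
[ 0.32  0.64 -0.15  1.62  0.12  0.89 -1.71] [ 0.61058377 -0.19427444  0.1305401 ] [ 0.2  0.5 -0.3]
```

{"fn": "play_rows", "kwargs": {
  "plan": [
    [[0,0,0],[0,0,-1],-0.4],
    [[0,0,0],[0,0,-1],-0.4],
    [[0,0,0],[0,0,-1],-0.4],
    [[0,0,0],[0,0,-1],-0.4],
    [[0,0,0],[0,0,-1],-0.4],
    [[0,0,0],[0,0,-1],-0.4],
    [[0,0,0],[0,0,-1],-0.4],
    [[0,0,0],[0,0,-1],-0.4],
    [[0,0,0],[0,0,-1],-0.4],
    [[0,0,0],[0,0,-1],-0.4],
    [[0,0,0.6],[0,0,-0.47],-0.4],
    [[0,0,0],[0,0,0],-0.4]
  ]
}}

```text
clock: 12.95
position: [0.61, -0.1934, 0.115]
tool_rot: [-3.14, -0.0, 1.31]
force: [-0.2, -0.6, -0.7]
grip_width: 0.0599
finger_force: 0.0
```

```bash
python3 tip.py;python3 - <<'E'
from h import *
s=bot.observe();print(s["qpos"].round(2),s["position"],s["tool_rot"])
d=s["position"][:2]*1000-[618.1,-92.4];y=-.2585;print(d@[np.cos(y),np.sin(y)],d@[-np.sin(y),np.cos(y)])
E
```

```text
wrist 4594 T [[-0.0107, -0.0426, -0.0597], [0.0113, 0.0431, -0.0253]] minz [0.1374 0.1387 0.139 ]
scene 94 T [[-0.0122, -0.0351, -0.059], [0.0193, 0.0619, 0.0106]] minz [0.1041 0.1045 0.1052]
[ 0.61   -0.1934  0.115 ] [-0.2 -0.6 -0.7] 12.95
[ 0.56  0.7  -0.54  1.62  0.42  0.94 -0.39] [ 0.61072068 -0.19382223  0.11602727] [ 3.14142605e+00 -1.30285875e-04  1.30866690e+00]
18.792497561973054 -99.93880577875387
```

{"fn": "play_rows", "kwargs": {
  "plan": [
    [[0,0,0.7],[0,0,0],-0.4],
    [[0,0,0.5],[0,0,0],-0.4],
    [[0,0,0.2],[0,0,0],-0.4],
    [[0,0,0],[0,0,0],-0.4]
  ]
}}

```text
clock: 13.55
position: [0.6105, -0.1943, 0.0801]
tool_rot: [-3.141, -0.0, 1.31]
force: [0.2, 0.2, -0.4]
grip_width: 0.0597
finger_force: 0.0
```

{"fn": "play_rows", "kwargs": {
  "plan": [
    [[0.2,0,0],[0,0,0],-0.4],
    [[0.2,0,0],[0,0,0],-0.4],
    [[0.15,0,0],[0,0,0],-0.4],
    [[0.15,0,0],[0,0,0],-0.4],
    [[0.15,0,0],[0,0,0],-0.4],
    [[0.15,0,0],[0,0,0],-0.4],
    [[0.15,0,0],[0,0,0],-0.4],
    [[0.15,0,0],[0,0,0],-0.4],
    [[0.15,0,0],[0,0,0],-0.4],
    [[0.15,0,0],[0,0,0],-0.4],
    [[0,0,0],[0,0,0],-0.4]
  ]
}}

```text
clock: 14.92
position: [0.6212, -0.1552, 0.0806]
tool_rot: [3.142, -0.0, 1.31]
force: [-0.1, 0.2, 2.6]
grip_width: 0.0599
finger_force: 0.8
```

{"fn": "play_rows", "kwargs": {
  "plan": [
    [[0.1,0,0],[0,0,0],-0.4],
    [[0.1,0,0],[0,0,0],-0.4],
    [[0,0,0],[0,0,0],-0.4]
  ]
}}

```text
clock: 15.3
position: [0.6224, -0.1506, 0.0806]
tool_rot: [3.142, -0.0, 1.31]
force: [-0.4, 0.8, 2.2]
grip_width: 0.06
finger_force: 0.9
```

{"fn": "play_rows", "kwargs": {
  "plan": [
    [[0.08,0,0],[0,0,0],-0.4],
    [[0,0,0],[0,0,0],-0.4]
  ]
}}

```text
clock: 15.55
position: [0.6229, -0.1488, 0.0806]
tool_rot: [3.142, -0.0, 1.31]
force: [-0.3, -0.9, 2.7]
grip_width: 0.0598
finger_force: 1.1
```

{"fn": "play_rows", "kwargs": {
  "plan": [
    [[0.06,0,0],[0,0,0],-0.4],
    [[0,0,0],[0,0,0],-0.4]
  ]
}}

```text
clock: 15.8
position: [0.623, -0.1484, 0.0806]
tool_rot: [-3.141, 0.001, 1.309]
force: [-1.7, -6.3, 3.0]
grip_width: 0.0601
finger_force: 3.2
```

```bash
python3 fit.py wrist
```

```text
wrist platform [ 612.7 -115.6] 175.3 198.5 1.3106
 plate [643.1 -89.7] 84.1 101.9 -0.2577 0.1137
 plate in shaker [ 32.8 -22.7] home (22.25,21.1) -1.5683
```

{"fn": "play_rows", "kwargs": {
  "plan": [
    [[0.06,0,0],[0,0,0],-0.4],
    [[0,0,0],[0,0,0],-0.4],
    [[-0.3,0,0],[0,0,0],-0.4],
    [[-0.7,0,0],[0,0,0],-0.4],
    [[0,0,-1],[0,0,0],-0.4],
    [[0,0,-1],[0,0,0],-0.4],
    [[-0.2,0,-1],[0,0,0],-0.4],
    [[0,1,-1],[0,0,1],-0.4],
    [[0,0,0],[0,0,1],-0.4],
    [[0,0,0],[0,0,1],-0.4],
    [[0,0,0],[0,0,1],-0.4],
    [[0,0,0],[0,0,1],-0.4],
    [[0,0,0],[0,0,1],-0.4],
    [[0,0,0],[0,0,1],-0.4],
    [[0,0,0],[0,0,1],-0.4],
    [[0,0,0],[0,0,1],-0.4],
    [[0,0,0],[0,0,1],-0.4],
    [[0,0,0],[0,0,0.48],-0.4],
    [[0,0,0],[0,0,0],-0.4]
  ]
}}

```text
clock: 18.27
position: [0.6397, -0.1822, 0.1805]
tool_rot: [3.142, 0.0, -0.262]
force: [-0.6, 1.0, -0.8]
grip_width: 0.0597
finger_force: 0.0
```

```bash
cat > st.py <<'E'
from h import *
s=bot.observe();print(s["qpos"].round(2),s["position"].round(4),s["tool_rot"].round(4),s["clock"])
d=s["position"][:2]*1000-[618.1,-92.4];y=-.2585;print(d@[np.cos(y),np.sin(y)],d@[-np.sin(y),np.cos(y)])
E
python3 fit.py wrist;python3 st.py; python3 -c "
from h import *
save(grab_frame('wrist'),'w4.png')"
```

```text
wrist platform [618.9 -92.9] 199.5 238.8 -0.2575
 plate [646.8 -77.9] 87.5 131.0 -0.2614 0.1137
 blue [0.6041 0.0172 0.1132]
 plate in shaker [23.2 21.6] home (22.25,21.1) -0.0039
[ 0.3   0.62 -0.18  1.51  0.12  1.02 -1.74] [ 0.6398 -0.182   0.1805] [-3.1416e+00  2.0000e-04 -2.6060e-01] 18.375
43.90460171196389 -81.08392840647609
```

View pics/w4.png

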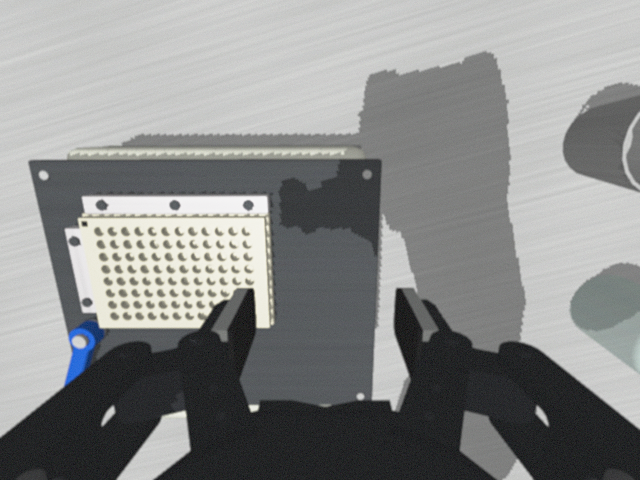

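The plate lies against both rails, with its corner at (82,218), the long rail above it and the short rail to its left. I'll make one more gentle push on the front to seat it.

{"fn": "play_rows", "kwargs": {
  "plan": [
    [[-1,-1,0],[0,0,0],-0.4],
    [[-1,-1,0],[0,0,0],-0.4],
    [[-1,-1,0],[0,0,0],-0.4],
    [[-1,-0.9,0],[0,0,0],-0.4],
    [[0,0,1],[0,0,0],-0.4],
    [[0,0,1],[0,0,0],-0.4],
    [[0,0,1],[0,0,0],-0.4],
    [[0,0,0.6],[0,0,0],-0.4],
    [[0,0,0.4],[0,0,0],-0.4],
    [[0,0,0],[0,0,0],-0.4],
    [[0.3,0,0],[0,0,0],-0.4],
    [[0.3,0,0],[0,0,0],-0.4],
    [[0.2,0,0],[0,0,0],-0.4],
    [[0,0,0],[0,0,0],-0.4]
  ]
}}

```text
clock: 20.18
position: [0.5884, -0.0668, 0.0806]
tool_rot: [-3.141, -0.0, -0.262]
force: [-0.7, 0.3, -0.3]
grip_width: 0.0599
finger_force: 0.0
```

```bash
python3 st.py
```

```text
[ 0.14  0.64 -0.18  1.79  0.16  0.73 -1.96] [ 0.5884 -0.0668  0.0806] [-3.1415e+00 -2.0000e-04 -2.6250e-01] 20.175
-35.288975726254975 17.17388604537088
```

{"fn": "play_rows", "kwargs": {
  "plan": [
    [[0.1,0,0],[0,0,0],-0.4],
    [[0.1,0,0],[0,0,0],-0.4],
    [[0.06,0,0],[0,0,0],-0.4],
    [[0,0,0],[0,0,0],-0.4]
  ]
}}

```text
clock: 20.68
position: [0.5932, -0.0681, 0.0804]
tool_rot: [3.141, 0.002, -0.262]
force: [-8.3, 1.1, 5.4]
grip_width: 0.0598
finger_force: 4.7
```

```bash
python3 st.py
```

```text
[ 0.14  0.65 -0.18  1.77  0.16  0.74 -1.96] [ 0.5932 -0.0681  0.0804] [ 3.1412e+00  2.4000e-03 -2.6200e-01] 20.675
-30.312657332433297 17.155758621118075
```

{"fn": "play_rows", "kwargs": {
  "plan": [
    [[-0.3,0,0],[0,0,0],-0.4],
    [[-0.7,0,0],[0,0,0],-0.4],
    [[0,0,-1],[0,0,0],-0.4],
    [[0,0,-1],[0,0,0],-0.4],
    [[0,0,-1],[0,0,0],0],
    [[0,0,-1],[0,0,0],1],
    [[-0.3,-1,0],[0,0,0],1],
    [[-0.3,-1,0],[0,0,0],1],
    [[-0.3,-1,0],[0,0,0],1],
    [[-0.3,-1,0],[0,0,0],1],
    [[-0.3,-1,0],[0,0,0],1],
    [[-0.14,-0.8,0],[0,0,0],1],
    [[0,0,0],[0,0,0],1],
    [[0,0,0],[0,0,0],1]
  ]
}}

```text
clock: 22.42
position: [0.5682, 0.088, 0.1805]
tool_rot: [3.141, -0.0, -0.263]
force: [0.2, 0.2, 0.9]
grip_width: -0.0002
finger_force: 0.0
```

```bash
python3 st.py; python3 - <<'E'
from h import *
from scipy.spatial.transform import Rotation as Rt
s=bot.observe();M=Rt.from_euler("xyz",s["tool_rot"]).as_matrix()
f=grab_frame("wrist");W=cloud(f);T=(W-s["position"])@M
m=(abs(T[...,0])<.02)&(abs(T[...,1])<.03)&(T[...,2]<.03)&(T[...,2]>-.06)
print(m.sum(),np.nanpercentile(T[m],[1,50,99],axis=0).round(4).tolist(),np.sort(T[m][:,2])[-10:].round(4),s["grip_width"])
q=T[m];print(np.nanpercentile(q[q[:,2]>-.03],[1,99],axis=0).round(4).tolist())
g=f["pixels"].astype(int);k=big((g[...,0]>150)&(g[...,2]<90)&(W[...,2]>.12));print("knob",np.nanmedian(W[k],0),k.sum())
save(f,"w5.png")
E
python3 fit.py wrist
```

```text
[-0.09  0.49 -0.23  1.76  0.14  0.91 -2.21] [0.5682 0.088  0.1805] [ 3.1411e+00 -1.0000e-04 -2.6300e-01] 22.425
-94.36238317462205 161.60399906406283
3082 [[-0.0098, -0.0131, -0.0594], [0.0103, 0.0003, -0.0451], [0.0122, 0.0132, -0.0233]] [-0.0224 -0.0224 -0.0222 -0.0221 -0.0221 -0.0219 -0.0219 -0.0218 -0.0214
 -0.0213] -0.0001922887130115858
[[0.0065, -0.0123, -0.0299], [0.0115, 0.0127, -0.0219]]
knob [0.55772297 0.05534509 0.14259888] 419
wrist platform [604.2 -59.8] 154.6 186.6 -0.2575
 plate [639.9 -71.3] 70.8 124.2 -0.2624 0.1135
 knob [0.5576 0.0554 0.1427] 0.144 418
 blue [0.5947 0.0266 0.1129]
 plate in shaker [37.5 -2. ] home (22.25,21.1) -0.0049
```

View pics/w5.png

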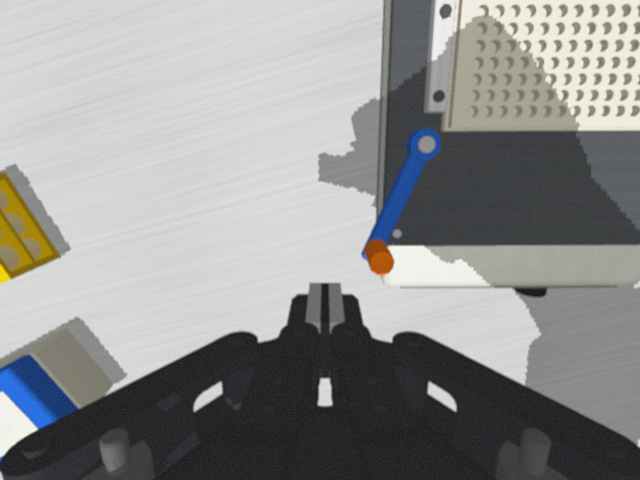

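The view shows the closed fingertips at (325,290), outside the retainer. The knob is at (380,258), the pivot at (426,144), and the plate is still in its corner. I'll compute the arc.

```bash
python3 - <<'E'
import numpy as np
piv=np.array([-28.5,98]);hb=np.array([11,13.])
def peg(th):
    k=piv+75*np.array([-np.sin(th),-np.cos(th)]);n=np.array([-np.cos(th),np.sin(th)])
    d=np.linspace(5,40,3501);q=np.maximum(np.abs(d[:,None]*n)-hb,0)
    return k+n*d[np.argmax(np.hypot(*q.T)>=8)]
p=np.array([-94.4,161.6])
for th in np.r_[1.95:-0.001:14j]:
    t=peg(th);dl=t-p;print(round(th,2),t.round(1),"tool units",(dl*[1,-1]/25).round(2));p=t
E
```

```text
1.95 [-89.8 146.8] tool units [0.18 0.59]
1.8 [-96.6 136. ] tool units [-0.27  0.43]
1.65 [-101.6  124.9] tool units [-0.2   0.44]
1.5 [-104.8  113.7] tool units [-0.13  0.45]
1.35 [-106.4  102.6] tool units [-0.06  0.45]
1.2 [-106.6   91.8] tool units [-0.01  0.43]
1.05 [-105.6   81.6] tool units [0.04 0.41]
0.9 [-102.8   70.9] tool units [0.11 0.43]
0.75 [-97.6  59.9] tool units [0.21 0.44]
0.6 [-89.8  49.1] tool units [0.31 0.43]
0.45 [-80.1  39.6] tool units [0.39 0.38]
0.3 [-69.6  32.2] tool units [0.42 0.3 ]
0.15 [-58.6  26.7] tool units [0.44 0.22]
-0.0 [-47.4  23. ] tool units [0.45 0.15]
```

{"fn": "play_rows", "kwargs": {
  "plan": [
    [[0,0,1],[0,0,0],1],
    [[0,0,1],[0,0,0],1],
    [[0,0,1],[0,0,0],1],
    [[0,0,0.2],[0,0,0],1],
    [[0,0,0],[0,0,0],1],
    [[0.18,0.4,0],[0,0,0],1],
    [[0,0.19,0],[0,0,0],1],
    [[-0.27,0.43,0],[0,0,0],1],
    [[-0.2,0.44,0],[0,0,0],1],
    [[-0.13,0.45,0],[0,0,0],1],
    [[-0.06,0.45,0],[0,0,0],1],
    [[0,0,0],[0,0,0],1]
  ]
}}

```text
clock: 24.08
position: [0.5409, 0.0337, 0.1006]
tool_rot: [3.141, 0.0, -0.264]
force: [0.0, -0.3, 0.6]
grip_width: 0.0001
finger_force: 0.0
```

```bash
python3 st.py; python3 - <<'E'
from h import *
for n in("scene","top"):
    f=grab_frame(n);W=cloud(f);g=f["pixels"].astype(int);k=(g[...,0]>150)&(g[...,2]<90)&(W[...,2]>.12)&(abs(W[...,0]-.6)<.15)&(abs(W[...,1])<.2)
    if k.sum():
        p=np.nanmedian(W[k],0);d=p[:2]*1000-[618.1,-92.4];y=-.2585;print(n,k.sum(),d@[np.cos(y),np.sin(y)],d@[-np.sin(y),np.cos(y)],p[2])
E
```

```text
[-0.01  0.55 -0.22  1.91  0.17  0.7  -2.17] [0.5409 0.0337 0.1006] [ 3.141e+00  3.000e-04 -2.636e-01] 24.075
-106.9062379651466 102.16726792638754
```

```bash
python3 - <<'E'
from h import *
f=grab_frame("wrist");W=cloud(f);g=f["pixels"].astype(int)
y=-.2585
for nm,k in(("knob",(g[...,0]>120)&(g[...,2]<70)&(g[...,0]>g[...,1]*1.5)),("blue",(g[...,2]>110)&(g[...,0]<90)&(W[...,2]>.105)&(W[...,2]<.12))):
    k&=(abs(W[...,0]-.6)<.15)&(abs(W[...,1])<.2);p=W[k]
    if len(p):
        d=p[:,:2]*1000-[618.1,-92.4];q=np.c_[d@[np.cos(y),np.sin(y)],d@[-np.sin(y),np.cos(y)]];print(nm,len(p),np.nanmedian(q,0),np.nanmin(q,0),np.nanmax(q,0))
E
```

```text
knob 1925 [-96.16602068  80.53958498] [-106.95074689   72.23262942] [-92.2170624   87.07162711]
blue 4910 [-54.00550194  90.81821547] [-96.33803053  75.05744955] [-18.49957177 107.56962188]
```

The knob is following as planned (θ ≈ 1.33). I continue along the arc.

{"fn": "play_rows", "kwargs": {
  "plan": [
    [[-0.01,0.43,0],[0,0,0],1],
    [[0.04,0.41,0],[0,0,0],1],
    [[0.11,0.43,0],[0,0,0],1],
    [[0.21,0.44,0],[0,0,0],1],
    [[0.31,0.43,0],[0,0,0],1],
    [[0.39,0.38,0],[0,0,0],1],
    [[0.42,0.3,0],[0,0,0],1],
    [[0.22,0.11,0],[0,0,0],1],
    [[0.22,0.11,0],[0,0,0],1],
    [[0,0,0],[0,0,0],1]
  ]
}}

```text
clock: 25.48
position: [0.568, -0.051, 0.1005]
tool_rot: [-3.142, -0.0, -0.262]
force: [-0.8, 0.5, 0.3]
grip_width: 0.0002
finger_force: 0.0
```

{"fn": "play_rows", "kwargs": {
  "plan": [
    [[0.15,0.07,0],[0,0,0],1],
    [[0.15,0.05,0],[0,0,0],1],
    [[0.1,0.03,0],[0,0,0],1],
    [[0,0,0],[0,0,0],1]
  ]
}}

```text
clock: 25.98
position: [0.5766, -0.0572, 0.1006]
tool_rot: [3.142, -0.0, -0.262]
force: [-0.4, -0.1, 0.4]
grip_width: 0.0
finger_force: 0.0
```

```bash
python3 st.py; cat > kn.py <<'E'
from h import *
f=grab_frame("wrist");W=cloud(f);g=f["pixels"].astype(int)
y=-.2585
for nm,k in(("knob",(g[...,0]>120)&(g[...,2]<70)&(g[...,0]>g[...,1]*1.5)),("blue",(g[...,2]>110)&(g[...,0]<90)&(W[...,2]>.105)&(W[...,2]<.12))):
    k&=(abs(W[...,0]-.6)<.15)&(abs(W[...,1])<.2);p=W[k]
    if len(p):
        d=p[:,:2]*1000-[618.1,-92.4];q=np.c_[d@[np.cos(y),np.sin(y)],d@[-np.sin(y),np.cos(y)]];print(nm,len(p),np.nanmedian(q,0),np.nanmin(q,0),np.nanmax(q,0))
E
python3 kn.py; python3 fit.py wrist
```

```text
[ 0.15  0.6  -0.21  1.81  0.17  0.75 -1.99] [ 0.5766 -0.0572  0.1006] [ 3.1416e+00 -3.0000e-04 -2.6240e-01] 25.975
-49.136488068127136 23.372511470773176
knob 1693 [-26.88986983  23.04016057] [-37.25441542  15.61325741] [-21.59895172  30.45418941]
blue 4410 [-27.47646346  67.92797977] [-37.77021701  13.48480219] [-18.40998377 107.92806535]
wrist platform [606.6 -89.2] 173.3 238.3 -0.2586Traceback (most recent call last):
  File "fit.py", line 20, in <module>
    c,a,c2,a2=fit(n,f)
              ~~~^^^^^
  File "fit.py", line 8, in fit
    pl=big(near&(W[...,2]>.103)&(lum>120)&(sat<60)&regionmask(n))
                                                   ~~~~~~~~~~^^^
  File "fit.py", line 16, in regionmask
    r=regions_of("plate",n);return cv2.dilate(r[0]["mask"].astype(np.uint8),np.ones((5,5)))>0
                                              ~^^^
IndexError: list index out of range
```

Nearly shut. I push on until the end stop shows as force.

{"fn": "play_rows", "kwargs": {
  "plan": [
    [[0.06,0,0],[0,0,0],1],
    [[0.06,0,0],[0,0,0],1],
    [[0,0,0],[0,0,0],1]
  ]
}}

```text
clock: 26.5
position: [0.5788, -0.0579, 0.1005]
tool_rot: [3.141, 0.001, -0.262]
force: [-4.2, -0.0, 2.0]
grip_width: -0.0001
finger_force: 2.3
```

{"fn": "play_rows", "kwargs": {
  "plan": [
    [[0.06,0,0],[0,0,0],1],
    [[0,0,0],[0,0,0],1]
  ]
}}

```text
clock: 26.75
position: [0.579, -0.0581, 0.1004]
tool_rot: [3.141, 0.003, -0.262]
force: [-13.2, 1.9, 9.0]
grip_width: -0.0003
finger_force: 6.8
```

{"fn": "play_rows", "kwargs": {
  "plan": [
    [[-0.2,0,0],[0,0,0],1],
    [[-0.8,0,0],[0,0,0],1],
    [[-1,0,0],[0,0,0],1],
    [[0,0,-1],[0,0,0],1],
    [[0,0,-1],[0,0,0],1],
    [[0,0,-1],[0,0,0],1],
    [[0,0,-1],[0,0,0],1],
    [[0,0,-1],[0,0,0],1],
    [[0,0,-1],[0,0,0],1],
    [[0,0,0],[0,0,0],1],
    [[0,0,0],[0,0,0],1]
  ]
}}

```text
clock: 28.12
position: [0.5323, -0.0453, 0.2502]
tool_rot: [3.142, 0.0, -0.262]
force: [-0.4, -0.8, -0.6]
grip_width: 0.0
finger_force: 0.0
```

```bash
python3 kn.py; python3 -c "
from h import *
save(grab_frame('wrist'),'w6.png')"; python3 fit.py wrist
```

```text
knob 318 [-28.18616547  22.96299473] [-35.4527983   16.28257912] [-20.55311758  29.64921236]
blue 1335 [-28.46497086  67.75150928] [-37.37428514  13.80468181] [-18.8708289  107.15880931]
wrist platform [607.6 -89.4] 176.9 239.0 -0.2594
 plate [645.4 -76.6] 85.2 127.3 -0.2613 0.1135
 knob [ 0.5969 -0.063   0.1426] 0.144 329
 blue [ 0.6081 -0.0194  0.1128]
 plate in shaker [33.3 22.1] home (22.25,21.1) -0.0019
```

View pics/w6.png

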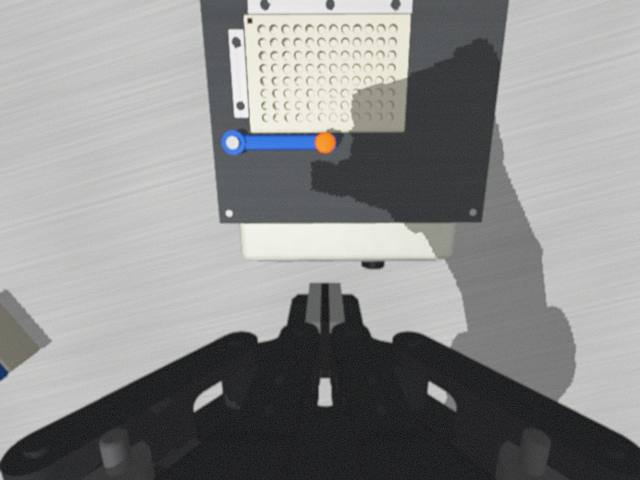

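The retainer lies shut along the plate's front, from its pivot at (234,142) to its knob at (326,143). The plate is flush against both rails, measured at (22.4, 22.2) mm against a home of (22.25, 21.1).

```bash
python3 -c "
from workcell import bot
print(bot.job_done())"
```

```text
the job is handed in; nothing more can be done
None
```

The job is handed in: the plate was pushed flush against both stops, the blue retainer is at its end stop across the front, the other bench items were not touched, and it took about 28 s; no verdict was returned.

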